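# Seat a model in the lipped sanding fixture

## Task

Take the white model on the rectangular base plate and seat it in the plywood sanding fixture: tuck one end of its base plate (either end) under the metal lip, with the plate tilted so that it gets past the opposite rim, then level it so that the plate lies flat on the cavity floor, and let go. Leave the round-based model and the cork sanding block where they are.

Things in the scene. Friction and masses are not known exactly. Their poses are not given: they have to be found in the camera images.
- model_mid (a point): Model to seat: cream-white board, loose, 160 g. Base plate 130 (x) x 80 (y) x 10 mm thick; on its centre a body 60 (x) x 34 (y) mm, sides flat and upright up to 56 mm above the underside, topped by a half-round hump, 70 mm high over all. Same either way round. Point: its centre, 35 mm above the underside; z up. Grip across the 34 mm (along y), 40 to 50 mm above the underside.
- cavity (a point): Plywood fixture, fixed. Point: centre of cavity floor, 12 mm above bench; z up, +x to the lip end (away from robot, within 0.5 rad). Cavity 142 (x) x 96 (y) mm, walls 14 thick; rim 16 mm above floor at -x end and sides. At +x end an aluminium lip overhangs x = 51 to 71 mm, full width, underside 23, top 31 mm above floor. Opening 122 mm: the plate enters only tilted (12 degrees), lip end low.
- round_mid (a point): A bystander: another cream-white model, on a round base 104 mm in diameter and 10 mm thick, with a waisted round body, 70 mm high over all. Loose. This point is its centre, 35 mm above its underside. It does not belong in the fixture.
- sander_mid (a point): A bystander: cork sanding block 40 (x) x 100 (y) x 30 mm high with a grey abrasive underside, loose. This point is its centre, 15 mm above its underside.
Mind the look-alikes: they are no part of the job. What is shaped like the part that bears model_mid but black is not meant.

How it is judged:
By the outcome, as a careful person would: the job done as asked, in the order asked, and still so for the second after the job is handed in, with the robot touching nothing.
It also fails if it takes over 40 s, if anything falls off the work surface, if the arm or the gripper's body presses on something with over 40 N, if the wrist force passes 120 N, or if a joint passes its speed limit or range.

## Robot

A 6-joint arm with a two-finger parallel gripper is mounted at the origin on the work surface. World frame = base frame: x ahead of the robot, y to its left, z up, the work surface at z = 0. Lengths are in mm, angles in rad, forces in N, time in s.
With the tool pointing down it reaches from about 350 to 975 mm from the base axis. Payload 7.1 kg.
Tool frame: the origin (TCP) lies midway between the tips of the shut fingers; the grasp point (between the pads) lies 19 mm behind it; z points along the fingers, x is the direction in which the jaws open and shut, and the axes are right-handed (so a half turn about z gives the same grasp; the last joint's range is limited). The gripper opens to 88 mm and grips with 3 to 60 N. Pads are 20 mm wide; open, the fingers measure 115 mm over their backs; the gripper's body (75 mm by 178 mm) begins 61 mm behind the grasp point.
Start: joints at [1.174, 0.423, 1.63, -0, 1.089, -0.019], TCP at [230.516, 580.919, 222.675] pointing down, gripper open.
Joint ranges: [-3, 3], [-0.9, 2.11], [0.09, 2.58], [-1.31, 4.45], [0.11, 2.69], [-2.54, 2.54]. Speed limits (rad/s): [2.39, 2.39, 3.01, 3.14, 3.14, 3.14].

## Interface

Orientations are given as a rotation vector (axis times angle).
In Python, from workcell import telemetry, imaging, ticket gives the robot as it stands.
- The arm moves only by the tool jog_arm, never from a script. Its arguments are lists of equal length, an entry for each row: "travel": the shift along the world's x, y, z in units of 400 mm (1.0 is 400 mm), a list of three; "dr": the turn, a rotation vector about the world's x, y, z in units of 90 degrees (1.0 is 90 degrees), a list of three. In form: {"travel": [[tx, ty, tz], ...], "dr": [[wx, wy, wz], ...]}. A call has exactly 10 rows; each row is the pose to reach, as a shift and turn from the pose measured when the call began; what a row does not reach only later rows make up. A row lasts 1/10 s, in which the tool goes at most 50 mm and 8.59 degrees, less where a joint would pass 70% of its speed; a pose out of reach is approached as far as the arm can. A call with a number of a shift or a turn outside -1 to 1 is refused whole. A call with a gripper value outside its range is refused whole. "hand" is the opening, from -1 (shut) to 1 (fully open), set as the call begins (left out, the last holds). The fingers move at their own pace and stop on an object; the grip force is fixed at half the most. Time passes only in rows, so rows that repeat a pose let the fingers close, or fill a call up. It gives the time, the measured TCP pose, the force and the opening at its end, in the units of the state.
- telemetry.get_obs(): the state, without advancing time (a new reading comes with each control period).
- imaging.get_image(name): name is "side" or "top"; returns a dict with "pixels" (400x640x3 uint8, red, green, blue), "range_z" (400x640 float32, mm along the optical axis (not along the pixel's ray), 0 where there is no reading), "fx", "fy", "cx", "cy" (pixels), "extrinsics" (4x4, takes a point from world to camera coordinates). Camera axes: x right, y down, z forward; pixel columns grow to the right and rows downward; lengths in mm; the calibration is good to about 2 mm. A picture is of the moment at which its call begins.
- ticket.close_job(): hands the job in, once; it reports no verdict.
The state is a dict: "t": time; "qpos": joint angles; "qvel": joint speeds; "joint_torque": joint torques, N m; "ee_pos": TCP position; "orientation": TCP orientation; "ft_force": force on the tool from outside, world axes, zero at the start; "moment": the same for the moment, N m; "width": finger opening in mm.
Only numpy, scipy, OpenCV 4.12 (cv2) and the standard library are available. Lean on these libraries where they do the work, as an engineer would, in place of code of your own. Each camera call takes 0.05 s, during which the arm holds its last target. There are 200 camera calls.

## Working session

There is one attempt and no reset: what is moved stays moved. The work goes in short steps, Python scripts to look and compute and a tool call to move; the robot and the scene stay as the last step left them, time stands still between calls to the robot, and variables do not carry over. Pictures are saved under pics/ and viewed, about 8 in all and at most 12, crops included, and the job is handed in when it is done.

Besides the shell and the picture viewer there is one more tool, called as name(argument=value, ...) on one line, values as JSON. jog_arm: Moves the arm, as the interface text tells. Its arguments: {"type":"object","properties":{"travel":{"type":"array"},"dr":{"type":"array"},"hand":{"type":"number"}},"required":["travel","dr"]}

```bash
mkdir -p pics; cat > h.py <<'E'
import numpy as np, cv2
from workcell import telemetry, imaging, ticket
def cap(n):
    d=imaging.get_image(n); np.savez('last_%s.npz'%n,**{k:np.asarray(v) for k,v in d.items()}); return d
def load(n): return dict(np.load('last_%s.npz'%n))
def pts(d):
    z=d['range_z'].astype(float); v,u=np.mgrid[:z.shape[0],:z.shape[1]]
    c=np.stack([(u-d['cx'])/d['fx']*z,(v-d['cy'])/d['fy']*z,z],-1)
    E=np.asarray(d['extrinsics']); w=(c-E[:3,3])@E[:3,:3]; w[z<=0]=np.nan; return w
def save(d,name,crop=None,s=1):
    p=d['pixels'][...,::-1]
    if crop: x0,y0,x1,y1=crop; p=p[y0:y1,x0:x1]
    cv2.imwrite('pics/'+name,cv2.resize(p,None,fx=s,fy=s,interpolation=cv2.INTER_CUBIC))
E
python3 - <<'E'
from h import *
for n in('top','side'):
    d=cap(n); save(d,n+'0.png'); E=np.array(d['extrinsics']); print(n,d['fx'],-E[:3,:3].T@E[:3,3],E[2,:3])
a=cv2.imread('pics/top0.png');b=cv2.imread('pics/side0.png')
cv2.imwrite('pics/both0.png',cv2.resize(np.vstack([a,b]),(480,600)))
print(telemetry.get_obs())
E
```

```text
top 477.35519964232964 [ 460.33669224  -22.93991138 1102.76810368] [ 0.13575951 -0.01962265 -0.99054748]
side 458.5924283515478 [ 166.09070538 -718.62970749  533.633853  ] [ 0.46479382  0.72859464 -0.50310691]
{'t': 0.1, 'qpos': array([ 1.17401504e+00,  4.23763870e-01,  1.63057060e+00, -1.47567209e-05,
        1.08855385e+00, -1.90148757e-02]), 'qvel': array([-0.0007196 , -0.00061359, -0.00340532, -0.00066155,  0.00103624,
        0.00020884]), 'joint_torque': array([-2.97051497e-05, -5.45618606e+01, -2.74325252e+01,  6.45147474e-02,
        1.89137401e-02, -3.69853524e-05]), 'ee_pos': array([230.3365461 , 580.50611012, 221.99664021]), 'orientation': array([ 2.59843391e+00,  1.76443478e+00, -1.69358171e-03]), 'ft_force': array([-0.5854675 , -0.27293192,  1.08643731]), 'moment': array([ 0.01652734, -0.0194116 , -0.01485494]), 'width': 87.71807618793078}
```

View pics/top0.png

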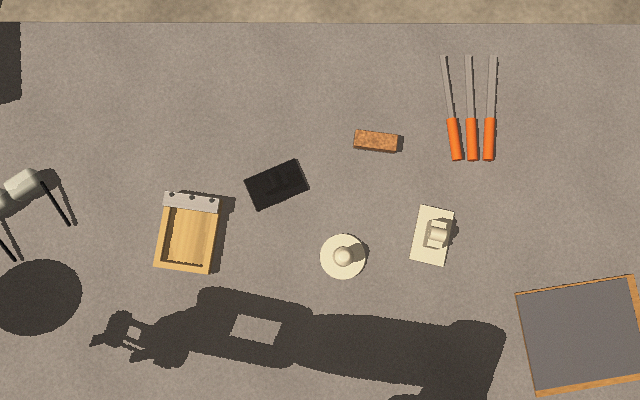

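View pics/side0.png

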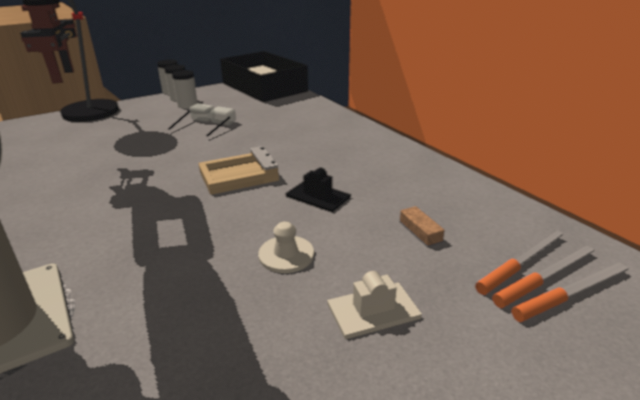

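The top view shows candidates: the cream rectangular model at (432,235), a black rectangular look-alike at (276,184), and the cream round model at (343,257). The one at (432,235) fits, being cream with a rectangular plate. The fixture is at (188,232), lip at (190,202).

```bash
python3 - <<'E'
from h import *
d=load('top'); w=pts(d)
E=d['extrinsics']; C=-E[:3,:3].T@E[:3,3]
def ray(u,v,h):
    r=E[:3,:3].T@np.array([(u-d['cx'])/d['fx'],(v-d['cy'])/d['fy'],1]); return (C+r*(h-C[2])/r[2])
hsv=cv2.cvtColor(d['pixels'],cv2.COLOR_RGB2HSV)
def rect(m,h,name,win):
    x0,y0,x1,y1=win; M=np.zeros(m.shape,np.uint8); M[y0:y1,x0:x1]=m[y0:y1,x0:x1]
    c=max(cv2.findContours(M,cv2.RETR_EXTERNAL,cv2.CHAIN_APPROX_NONE)[0],key=cv2.contourArea)[:,0]
    P=np.array([ray(u,v,h)[:2] for u,v in c],np.float32); r=cv2.minAreaRect(P); print(name,r,np.round(cv2.boxPoints(r)).tolist())
    return M
rgb=d['pixels'].astype(int)
cream=((rgb.min(2)>125)).astype(np.uint8)
for t in (4,): 
    hh=((w[...,2]>t)&(w[...,2]<150)).astype(np.uint8)
    rect(hh,10,'model depth',(400,190,465,275)); rect(hh,28,'fix depth',(140,180,240,285))
    rect(hh,10,'round',(310,225,375,290)); rect(hh,30,'sand',(345,120,410,160))
rect(cream,10,'model col',(400,190,465,275))
m=(w[:,:,2]>45)&(w[:,:,2]<150)
for n,win in(('body',(400,190,465,275)),):
    x0,y0,x1,y1=win; q=w[y0:y1,x0:x1][m[y0:y1,x0:x1]]; print(n,len(q),q.mean(0),q.min(0),q.max(0),cv2.minAreaRect(q[:,:2].astype(np.float32)))
# plane levels
for nm,(u,v) in dict(floor=(190,240),table=(250,300),plate=(428,255),bodytop=(437,235),lip=(190,203),rimL=(163,235),rimB=(182,268)).items(): print(nm,np.round(w[v,u],1))
a=cv2.resize(d['pixels'][185:290,140:260,::-1],None,fx=3,fy=3,interpolation=cv2.INTER_CUBIC)
b=cv2.resize(d['pixels'][185:290,390:480,::-1],None,fx=4,fy=4,interpolation=cv2.INTER_CUBIC)
b=b[:315]; cv2.imwrite('pics/crops.png',np.hstack([a,b]))
E
```

```text
model depth ((524.7587890625, -297.80609130859375), (83.42044067382812, 130.1912078857422), 76.26011657714844) [[452.0, -323.0], [578.0, -354.0], [598.0, -273.0], [471.0, -242.0]]
fix depth ((533.0252685546875, 255.04627990722656), (135.1708526611328, 171.32875061035156), 81.59806060791016) [[438.0, 201.0], [608.0, 176.0], [628.0, 309.0], [458.0, 334.0]]
round ((476.91314697265625, -92.54502868652344), (100.36126708984375, 101.65845489501953), 89.66509246826172) [[426.0, -142.0], [527.0, -143.0], [528.0, -43.0], [426.0, -42.0]]
sand ((741.1691284179688, -170.89187622070312), (102.17013549804688, 46.830928802490234), 81.09234619140625) [[710.0, -218.0], [756.0, -225.0], [772.0, -124.0], [726.0, -117.0]]
model col ((532.59912109375, -301.26263427734375), (149.58351135253906, 196.74310302734375), 88.35630798339844) [[432.0, -373.0], [629.0, -379.0], [633.0, -229.0], [436.0, -224.0]]
body 461 [ 524.03655162 -296.97228735   60.40874607] [ 493.13733182 -320.68619401   45.00656768] [ 557.11872587 -275.90288585   74.47220951] ((524.5194091796875, -298.7372131347656), (35.6253776550293, 59.72735595703125), 76.63037109375)
floor [515.7 252.5  11.3]
table [380.2 116.4  -1.6]
plate [ 478.8 -288.6   12. ]
bodytop [ 520.7 -294.8   73.4]
lip [596.4 247.2  42.4]
rimL [526.2 308.2  29.5]
rimB [453.  265.1  24. ]
```

View pics/crops.png

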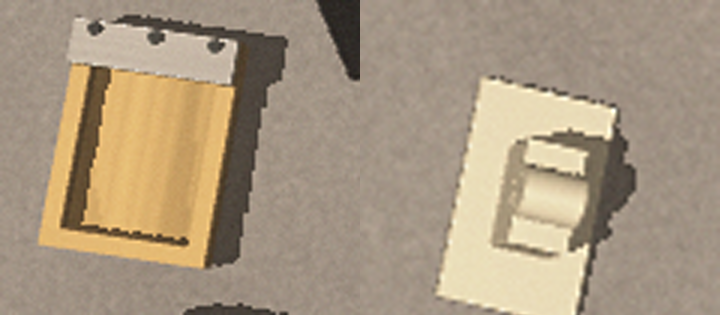

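The crops confirm the cream rectangular model (body and plate clearly visible) and the empty fixture with its lip at the far end. Next I refine both poses from 3D points in both views.

```bash
python3 - <<'E'
from h import *
for n in('top','side'):
    d=load(n); w=pts(d).reshape(-1,3); w=w[np.isfinite(w[:,0])]
    def frame(c,yaw,p): 
        R=np.array([[np.cos(yaw),np.sin(yaw)],[-np.sin(yaw),np.cos(yaw)]]); q=p.copy(); q[:,:2]=(p[:,:2]-c)@R.T; return q
    def ext(q): return len(q),np.round(np.percentile(q,[.5,2,50,98,99.5],0)[:,:2].T,1).tolist(), round(np.median(q[:,2]),1)
    yaw=-0.147; q=frame([530,255],yaw,w); q=q[(abs(q[:,0])<120)&(abs(q[:,1])<85)]
    for nm,(a,b) in dict(floor=(7,17),rim=(25,33),lip=(40,48)).items():
        s=q[(q[:,2]>a)&(q[:,2]<b)]
        print(n,nm,*ext(s),[round(x,1) for x in cv2.minAreaRect(s[:,:2].astype(np.float32))[1]],cv2.minAreaRect(s[:,:2].astype(np.float32))[2])
    s=q[(q[:,2]>25)&(q[:,2]<33)]
    for sg in(1,-1):
        e=s[(sg*s[:,1]>40)&(abs(s[:,0])<50)]; 
        if len(e)>5: print(' rim side',sg,np.polyfit(e[:,0],e[:,1],1))
    q=frame([524.6,-298],-0.24,w); q=q[(abs(q[:,0])<80)&(abs(q[:,1])<60)]
    for nm,(a,b) in dict(plate=(7,14),body=(40,90)).items():
        s=q[(q[:,2]>a)&(q[:,2]<b)]; print(n,nm,*ext(s),cv2.minAreaRect(s[:,:2].astype(np.float32)))
E
```

```text
top floor 2277 [[-68.7, -66.9, -7.3, 53.2, 61.0], [-60.3, -59.5, 3.9, 50.1, 51.0]] 11.0 [112.5, 185.7] 89.53333282470703
top rim 894 [[-82.4, -81.8, -37.4, 52.1, 69.7], [-60.4, -59.9, -0.3, 63.3, 64.1]] 27.3 [125.1, 167.1] 89.79615020751953
top lip 729 [[53.3, 53.8, 70.0, 86.5, 86.9], [-60.0, -58.4, 1.0, 60.6, 62.9]] 42.2 [125.1, 34.0] 89.82291412353516
 rim side 1 [-4.67474502e-03  5.66318661e+01]
 rim side -1 [-9.85556372e-03 -5.31052473e+01]
top plate 1246 [[-64.3, -63.0, -7.8, 63.2, 64.6], [-40.3, -39.4, 7.8, 38.6, 39.5]] 9.8 ((0.3598480224609375, -0.21574020385742188), (130.12818908691406, 80.85693359375), 0.07376354187726974)
top body 480 [[-29.6, -29.3, -1.9, 28.9, 29.8], [-17.2, -16.9, 1.7, 16.7, 17.0]] 57.8 ((0.09699821472167969, -0.7352199554443359), (59.727352142333984, 35.62537384033203), 0.38132384419441223)
side floor 1008 [[-80.6, -80.1, -0.7, 74.5, 83.7], [-64.5, -63.4, 7.4, 51.9, 53.6]] 11.2 [126.7, 170.6] 88.51734924316406
side rim 479 [[-80.4, -79.9, -25.8, 80.1, 86.6], [-63.7, -62.7, -33.8, 62.7, 64.5]] 26.6 [169.2, 128.8] 0.015211762860417366
side lip 290 [[55.2, 55.8, 71.2, 88.3, 89.5], [-63.3, -61.7, -7.1, 59.5, 61.9]] 41.9 [128.1, 34.8] 89.8448486328125
 rim side 1 [1.00052105e-02 5.46954866e+01]
 rim side -1 [ 9.82155874e-03 -5.54171493e+01]
side plate 1954 [[-63.0, -62.0, -19.9, 64.9, 66.2], [-42.5, -41.6, -19.0, 34.8, 37.0]] 9.4 ((2.158611297607422, -2.381175994873047), (131.29336547851562, 81.63398742675781), 0.10174891352653503)
side body 957 [[-28.3, -28.0, -3.9, 29.7, 31.0], [-20.1, -19.6, -11.9, 13.6, 15.5]] 55.4 ((1.5106849670410156, -1.503915786743164), (59.97861862182617, 37.59115982055664), 0.5562210083007812)
```

jog_arm(travel=[[0.025,-0.05,0],[0.08,-0.16,0],[0.135,-0.27,0],[0.19,-0.38,0],[0.245,-0.49,0],[0.3,-0.6,0],[0.355,-0.71,0],[0.41,-0.82,0],[0.46,-0.92,0],[0.5,-1.0,0]], dr=[[0,0,0.01],[0,0,0.02],[0,0,0.03],[0,0,0.04],[0,0,0.05],[0,0,0.06],[0,0,0.07],[0,0,0.08],[0,0,0.09],[0,0,0.0913]], hand=1)

```text
t: 1.1
ee_pos: [430.8, 178.2, 221.9]
orientation: [2.466, 1.945, -0.002]
ft_force: [0.2, 0.2, 0.4]
width: 88.0
```

jog_arm(travel=[[0.02,-0.08,0],[0.04,-0.19,0],[0.06,-0.31,0],[0.09,-0.43,0],[0.11,-0.55,0],[0.13,-0.67,0],[0.15,-0.79,0],[0.17,-0.88,0],[0.19,-0.95,0],[0.2,-1.0,0]], dr=[[0,0,0],[0,0,0],[0,0,0],[0,0,0],[0,0,0],[0,0,0],[0,0,0],[0,0,0],[0,0,0],[0,0,0]])

```text
t: 2.1
ee_pos: [511.0, -223.9, 221.6]
orientation: [2.467, 1.943, -0.002]
ft_force: [0.1, 0.4, -0.5]
width: 88.0
```

jog_arm(travel=[[0.01,-0.05,0],[0.025,-0.13,0],[0.036,-0.188,0],[0.036,-0.188,-0.06],[0.036,-0.188,-0.14],[0.036,-0.188,-0.22],[0.036,-0.188,-0.3],[0.036,-0.188,-0.38],[0.036,-0.188,-0.44],[0.036,-0.188,-0.46]], dr=[[0,0,0],[0,0,0],[0,0,0],[0,0,0],[0,0,0],[0,0,0],[0,0,0],[0,0,0],[0,0,0],[0,0,0]])

```text
t: 3.1
ee_pos: [523.5, -298.1, 34.7]
orientation: [-2.465, -1.941, 0.005]
ft_force: [-0.4, -0.6, 0.0]
width: 87.6
```

jog_arm(travel=[[0.003,-0.002,-0.008],[0.005,-0.002,-0.016],[0.005,-0.002,-0.016],[0.005,-0.002,-0.016],[0.005,-0.002,-0.016],[0.005,-0.002,-0.016],[0.005,-0.002,-0.016],[0.005,-0.002,-0.016],[0.005,-0.002,-0.016],[0.005,-0.002,-0.016]], dr=[[0,0,0],[0,0,0],[0,0,0],[0,0,0],[0,0,0],[0,0,0],[0,0,0],[0,0,0],[0,0,0],[0,0,0]], hand=-1)

```text
t: 4.1
ee_pos: [525.7, -298.9, 28.6]
orientation: [-2.465, -1.942, 0.005]
ft_force: [-0.5, 1.1, 4.9]
width: 33.8
```

jog_arm(travel=[[0,0,0.02],[0,0,0.07],[0,0,0.14],[0,0,0.21],[0,0,0.27],[0,0.03,0.3],[0,0.09,0.3],[0,0.16,0.3],[0,0.22,0.3],[0,0.25,0.3]], dr=[[0,0,0],[0,0,0],[0,0,0],[0,0,0],[0,0,0],[0,0,0],[0,0,0],[0,0,0],[0,0,0],[0,0,0]])

```text
t: 5.1
ee_pos: [524.7, -196.4, 148.0]
orientation: [-2.462, -1.942, 0.006]
ft_force: [-0.9, 0.2, -1.0]
width: 33.5
```

jog_arm(travel=[[0,0.06,0],[-0.01,0.16,0],[-0.02,0.27,0],[-0.02,0.39,0],[-0.03,0.51,0],[-0.03,0.63,0],[-0.04,0.75,0],[-0.04,0.86,0],[-0.04,0.95,0],[-0.04,1.0,0]], dr=[[0,0,0.01],[0,0,0.02],[0,0,0.03],[0,0,0.04],[0,0,0.05],[0,0,0.056],[0,0,0.056],[0,0,0.056],[0,0,0.056],[0,0,0.056]])

```text
t: 6.1
ee_pos: [508.2, 206.4, 147.7]
orientation: [-2.372, -2.051, 0.006]
ft_force: [-0.2, -1.2, -1.9]
width: 34.0
```

```bash
python3 - <<'E'
from h import *
o=telemetry.get_obs(); print(o['ee_pos'],o['orientation'],o['qpos'])
for n in('top','side'):
    d=cap(n); w=pts(d).reshape(-1,3); tz=o['ee_pos'][2]
    m=np.isfinite(w[:,0])&(np.hypot(w[:,0]-o['ee_pos'][0],w[:,1]-o['ee_pos'][1])<85)&(w[:,2]>tz-35)&(w[:,2]<tz-12)
    q=w[m]; print(n,m.sum(),np.median(q[:,2]),cv2.minAreaRect(q[:,:2].astype(np.float32)))
save(load('side'),'held.png')
E
```

```text
[508.22444281 206.37407116 147.74125024] [-2.37247393 -2.05110772  0.00629337] [ 0.36194763  0.41576776  1.85034533  0.00478271  0.88110975 -1.06686027]
top 660 127.99735748247855 ((506.6259460449219, 200.26156616210938), (69.85181427001953, 129.70912170410156), 81.71780395507812)
side 858 127.77679946985735 ((509.02490234375, 204.82772827148438), (85.92817687988281, 129.62088012695312), 81.62815856933594)
```

View pics/held.png

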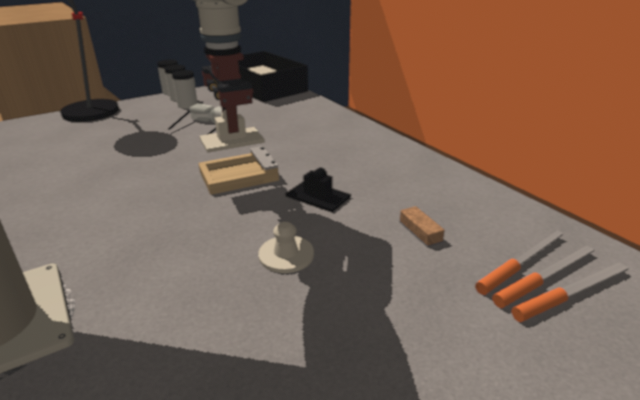

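The picture shows the plate held level at about (230,138), just beyond the fixture at (238,170). The points put its yaw in line with the cavity. Next I move over the fixture and tilt it.

jog_arm(travel=[[0.01,0.02,0],[0.02,0.05,0],[0.028,0.08,0],[0.028,0.11,0],[0.028,0.1275,-0.02],[0.028,0.1275,-0.05],[0.028,0.1275,-0.08],[0.028,0.1275,-0.095],[0.028,0.1275,-0.095],[0.028,0.1275,-0.095]], dr=[[0.002,0.015,0],[0.006,0.04,0],[0.01,0.07,0],[0.015,0.1,0],[0.019,0.13,0],[0.0228,0.154,0],[0.0228,0.154,0],[0.0228,0.154,0],[0.0228,0.154,0],[0.0228,0.154,0]])

```text
t: 7.2
ee_pos: [519.4, 256.7, 109.9]
orientation: [-2.224, -1.925, 0.241]
ft_force: [0.6, 0.2, -2.3]
width: 34.2
```

```bash
cat > m.py <<'E'
from h import *
from scipy.spatial.transform import Rotation as R
o=telemetry.get_obs(); M=R.from_rotvec(o['orientation']).as_matrix()
yaw=-0.147; ex=np.array([np.cos(yaw),np.sin(yaw),0]); ey=np.array([-ex[1],ex[0],0]); F=np.stack([ex,ey,[0,0,1]])
p=F@(o['ee_pos']-[533.3,255.3,12]); print('TCP in fixture',p.round(1),'F',o['ft_force'].round(1),'w',o['width'])
my=M[:,0]*np.sign(M[:,0]@ey); mz=-M[:,2]; mx=np.cross(my,mz); print('mx,my in fixture',(F@mx).round(3),(F@my).round(3))
for x in(65,-65):
  for z in(-28.6,-18.6): print(x,z,(p+F@(mx*x+mz*z)).round(1))
E
python3 - <<'E'
import m; from h import *
d=cap('side'); save(d,'tilt.png',(150,60,330,220),3.5)
E
```

```text
TCP in fixture [-13.9  -0.6  97.9] F [ 0.6  0.2 -2.3] w 34.18288802468156
mx,my in fixture [ 0.969  0.003 -0.248] [-0.003  1.     0.001]
65 -28.6 [41.9 -0.4 54. ]
65 -18.6 [44.4 -0.4 63.7]
-65 -28.6 [-84.   -0.8  86.3]
-65 -18.6 [-81.5  -0.8  96. ]
```

View pics/tilt.png

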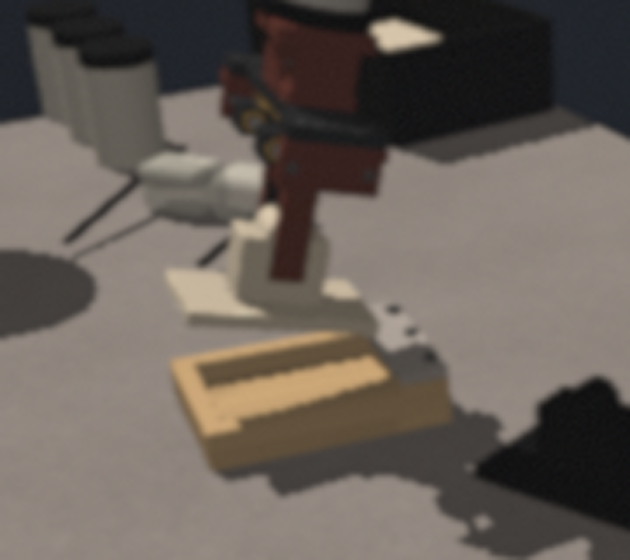

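The crop shows the plate above the fixture, tilted with its lip end low near (360,320) and its near end high at (180,280). I descend in front of the lip.

jog_arm(travel=[[0,0.001,-0.01],[0,0.001,-0.03],[0,0.001,-0.05],[0,0.001,-0.07],[0,0.001,-0.09],[0,0.001,-0.105],[0,0.001,-0.115],[0,0.001,-0.12],[0,0.001,-0.124],[0,0.001,-0.124]], dr=[[0,0,0],[0,0,0],[0,0,0],[0,0,0],[0,0,0],[0,0,0],[0,0,0],[0,0,0],[0,0,0],[0,0,0]])

```text
t: 8.25
ee_pos: [519.7, 257.4, 60.6]
orientation: [-2.224, -1.925, 0.24]
ft_force: [-0.2, -0.8, -1.9]
width: 34.0
```

```bash
python3 m.py
```

```text
TCP in fixture [-13.7   0.1  48.6] F [-0.2 -0.8 -1.9] w 34.04579731355522
mx,my in fixture [ 0.969  0.003 -0.248] [-0.003  1.     0.002]
65 -28.6 [42.2  0.3  4.8]
65 -18.6 [44.7  0.3 14.5]
-65 -28.6 [-83.8  -0.1  37. ]
-65 -18.6 [-81.3  -0.1  46.7]
```

jog_arm(travel=[[0.006,-0.001,0],[0.012,-0.002,-0.001],[0.018,-0.003,-0.002],[0.024,-0.004,-0.0025],[0.03,-0.0045,-0.0025],[0.036,-0.0055,-0.0025],[0.042,-0.0065,-0.0025],[0.048,-0.007,-0.0025],[0.0535,-0.008,-0.0025],[0.0535,-0.008,-0.0025]], dr=[[0,0,0],[0,0,0],[0,0,0],[0,0,0],[0,0,0],[0,0,0],[0,0,0],[0,0,0],[0,0,0],[0,0,0]])

```text
t: 9.25
ee_pos: [541.5, 254.2, 59.6]
orientation: [-2.225, -1.925, 0.24]
ft_force: [-0.1, -0.5, -1.0]
width: 33.9
```

```bash
python3 - <<'E'
import m; from h import *
d=cap('side'); save(d,'tuck.png',(150,60,330,220),3.5)
E
```

```text
TCP in fixture [ 8.2  0.1 47.6] F [-0.1 -0.5 -1. ] w 33.85357568872923
mx,my in fixture [ 0.969  0.003 -0.247] [-0.003  1.     0.002]
65 -28.6 [64.2  0.3  3.8]
65 -18.6 [66.6  0.3 13.5]
-65 -28.6 [-61.8  -0.1  36. ]
-65 -18.6 [-59.3  -0.1  45.7]
```

View pics/tuck.png

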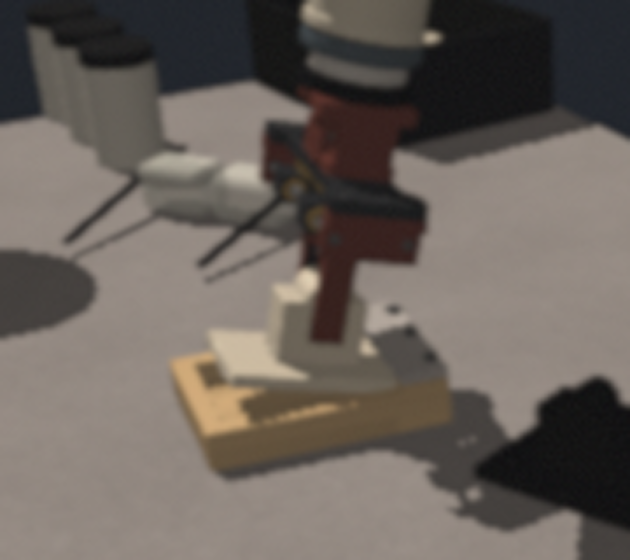

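The crop shows the low end tucked under the lip at about (385,370), with the near end still above the rim at (225,360). Forces are about zero, so I level it.

jog_arm(travel=[[-0.002,0,-0.004],[-0.004,0.0005,-0.009],[-0.007,0.001,-0.015],[-0.01,0.0015,-0.021],[-0.013,0.002,-0.028],[-0.016,0.0025,-0.035],[-0.018,0.003,-0.04],[-0.0198,0.003,-0.045],[-0.0198,0.003,-0.045],[-0.0198,0.003,-0.045]], dr=[[-0.002,-0.016,0],[-0.005,-0.033,0],[-0.008,-0.052,0],[-0.011,-0.075,0],[-0.014,-0.098,0],[-0.018,-0.122,0],[-0.021,-0.142,0],[-0.0233,-0.1572,0],[-0.0233,-0.1572,0],[-0.0233,-0.1572,0]])

```text
t: 10.3
ee_pos: [533.2, 255.5, 41.7]
orientation: [-2.374, -2.055, 0.0]
ft_force: [-0.4, 0.3, -1.6]
width: 34.0
```

```bash
python3 m.py
```

```text
TCP in fixture [-0.1  0.2 29.7] F [-0.4  0.3 -1.6] w 33.98112428584902
mx,my in fixture [ 1.     0.003 -0.001] [-0.003  1.     0.001]
65 -28.6 [64.9  0.4  1. ]
65 -18.6 [64.9  0.4 11. ]
-65 -28.6 [-65.1  -0.    1.2]
-65 -18.6 [-65.1  -0.   11.2]
```

Level and about 1 mm above the floor, so I ease it down.

jog_arm(travel=[[0,0,-0.0005],[0,0,-0.001],[0,0,-0.0015],[0,0,-0.002],[0,0,-0.0025],[0,0,-0.003],[0,0,-0.003],[0,0,-0.003],[0,0,-0.003],[0,0,-0.003]], dr=[[0,0,0],[0,0,0],[0,0,0],[0,0,0],[0,0,0],[0,0,0],[0,0,0],[0,0,0],[0,0,0],[0,0,0]])

```text
t: 11.3
ee_pos: [533.4, 255.5, 40.8]
orientation: [-2.374, -2.055, -0.0]
ft_force: [0.4, -2.6, 5.4]
width: 33.8
```

jog_arm(travel=[[0,0,0],[0,0,0],[0,0,0],[0,0,0],[0,0,0],[0,0,0],[0,0,0],[0,0,0],[0,0,0],[0,0,0]], dr=[[0,0,0],[0,0,0],[0,0,0],[0,0,0],[0,0,0],[0,0,0],[0,0,0],[0,0,0],[0,0,0],[0,0,0]], hand=1)

```text
t: 12.3
ee_pos: [533.4, 255.5, 40.8]
orientation: [-2.374, -2.055, -0.0]
ft_force: [-0.9, 0.1, 1.3]
width: 87.9
```

jog_arm(travel=[[0,0,0.01],[0,0,0.04],[0,0,0.08],[0,0,0.14],[0,0,0.2],[0,0,0.27],[0,0,0.34],[-0.05,0,0.4],[-0.1,0,0.43],[-0.14,0,0.45]], dr=[[0,0,0],[0,0,0],[0,0,0],[0,0,0],[0,0,0],[0,0,0],[0,0,0],[0,0,0],[0,0,0],[0,0,0]])

```text
t: 13.3
ee_pos: [477.1, 255.7, 223.7]
orientation: [-2.375, -2.056, -0.005]
ft_force: [0.9, -0.5, -0.4]
width: 87.9
```

jog_arm(travel=[[0,0.08,0],[0,0.16,0],[0,0.25,0],[0,0.34,0],[0,0.43,0],[0,0.5,0],[0,0.55,0],[0,0.58,0],[0,0.6,0],[0,0.6,0]], dr=[[0,0,0],[0,0,0],[0,0,0],[0,0,0],[0,0,0],[0,0,0],[0,0,0],[0,0,0],[0,0,0],[0,0,0]])

```text
t: 14.3
ee_pos: [477.1, 496.0, 224.3]
orientation: [-2.374, -2.056, -0.006]
ft_force: [0.2, 0.1, -0.3]
width: 87.8
```

```bash
python3 - <<'E'
from h import *
yaw=-0.147; c,s=np.cos(yaw),np.sin(yaw)
for n in('top','side'):
    d=cap(n); w=pts(d).reshape(-1,3); q=w[np.isfinite(w[:,0])].copy(); q[:,:2]=(q[:,:2]-[533.3,255.3])@np.array([[c,-s],[s,c]])
    q=q[(abs(q[:,0])<90)&(abs(q[:,1])<46)]
    b=q[(q[:,2]>58)&(q[:,2]<95)]; print(n,'body',len(b),b[:,2].max(),cv2.minAreaRect(b[:,:2].astype(np.float32)))
    for a,e in((-62,-35),(33,48)):
        k=q[(q[:,0]>a)&(q[:,0]<e)&(abs(q[:,1])<36)]; print('  plate z',a,np.median(k[:,2]).round(1))
A=cv2.resize(load('top')['pixels'][170:290,140:260,::-1],(400,400),interpolation=cv2.INTER_CUBIC)
B=cv2.resize(load('side')['pixels'][110:210,180:300,::-1],(400,400),interpolation=cv2.INTER_CUBIC)
cv2.imwrite('pics/end.png',np.hstack([A,B]))
print(telemetry.get_obs()['t'],telemetry.get_obs()['ee_pos'])
E
```

```text
top body 480 84.44875935269704 ((-0.6325798034667969, -0.6654319763183594), (59.60468673706055, 35.337223052978516), 0.4432626962661743)
  plate z -62 20.7
  plate z 33 20.9
side body 276 81.72251930003321 ((0.9688167572021484, -3.218780517578125), (38.268863677978516, 59.609195709228516), 89.6341323852539)
  plate z -62 20.8
  plate z 33 21.1
14.4 [477.15102302 494.91467189 223.95326891]
```

View pics/end.png

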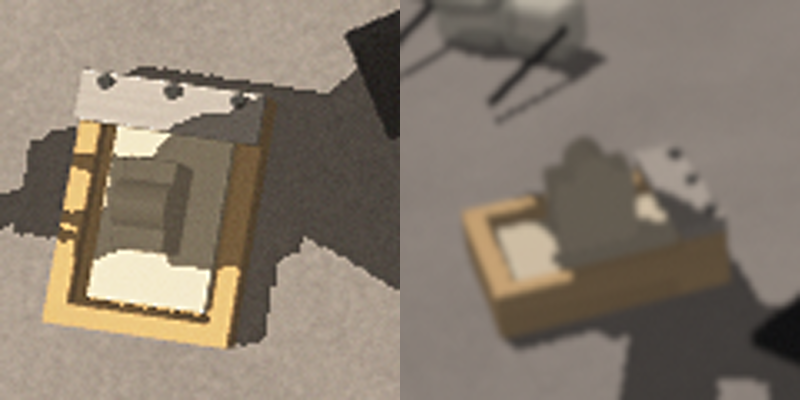

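The final crops show the plate flat inside the cavity. Its far end is under the lip (left crop, about (165,130)) and there is a gap to the near rim. The plate top is at 21 mm at both ends, where 22 is expected, and the hump is at about 82 mm. Next I hand the job in.

```bash
python3 -c "
from workcell import ticket; print(ticket.close_job())"
```

```text
the job is handed in; nothing more can be done
None
```

The white model is seated in the plywood fixture, and I handed the job in at about 14.4 s; no verdict was reported. I gripped it by its body, tilted it about 14° with the lip end low, and slid that end under the lip. Then I levelled it, lowered it until it touched the floor (about 5 N), let go and backed away.

- **Seating:** both cameras put the plate top at 20.7–21.1 mm at both ends, against about 22 mm expected, so it lies flat.
- **Position:** the model is centred in the cavity to within about 1 mm lengthways. The far end of the plate reaches about 14 mm under the lip.
- **Disagreement:** the cameras differ by about 2 mm on the model's position, roughly the calibration error. The side view puts it 3 mm off centre across the cavity, still inside the 8 mm of clearance each side.
- **Bystanders:** I kept the path clear of the round model, the cork block and the black look-alike. I did not measure them again at the end.

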